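Open the topping rail for service

ROBOT

A 7-joint arm with a two-finger parallel gripper is mounted at the origin on the work surface. World frame = base frame: x ahead of the robot, y to its left, z up, the work surface at z = 0. Lengths are in mm, angles in degrees, forces in N, time in s.
With the tool pointing down it reaches from about 400 to 875 mm from the base axis. Payload 6.5 kg.
Tool frame: the origin (TCP) lies at the very end of the fingers, on their centre line; the grasp point (between the pads) lies 19 mm behind it; z points along the fingers, y is the line along which they close (so a half turn about z gives the same grasp; the last joint's range is limited). The gripper opens to 85 mm and grips with 20 to 120 N. Pads are 22 mm wide; open, the fingers measure 114 mm over their backs; the gripper's body (76 mm by 85 mm) begins 54 mm behind the grasp point. The pads swing forward as they close: fully open they stand 13 mm farther back than shut.
Start: joints at [-70.944, 30.733, -0.252, 88.115, 0.149, 61.152, -4.079], TCP at [252.398, 598.987, 231.29] pointing down, gripper open.
Joint ranges: [-154.64, 154.64], [-21.42, 123.67], [-72.66, 72.17], [13.99, 137.28], [-74.86, 254.86], [10.95, 109.41], [-158.01, 158.01]. Speed limits (degrees/s): [136.94, 136.94, 180, 180, 180, 180, 180].

INTERFACE

Orientations are given as [roll, pitch, yaw] about the fixed x, y, z axes, in that order (R = Rz(yaw) Ry(pitch) Rx(roll)).
In Python, from workcell import readout, cams, job gives the robot as it stands.
- The arm moves only by the tool jog_arm, never from a script. Its argument "motion" is a list of rows, each a list of 5 numbers: the closure, from 0 (fully open) to 1 (shut), then the shift along the tool's x, y, z in mm, then the turn about the tool's z in rad. In form: [[claw, tx, ty, tz, turn], ...]. A call has 1 to 5 rows; each row shifts and turns the commanded pose from where the row before left it, along the tool's axes as they then stand; what a row does not reach is not made up. A row lasts 1/8 s, in which the tool goes at most 62.5 mm and 10.7 degrees, less where a joint would pass 70% of its speed; a pose out of reach is approached as far as the arm can. A call with a gripper value outside its range is refused whole. The fingers move at their own pace and stop on an object; "force" is the grip in N (left out, the last holds). Time passes only in rows, so rows that do not move let the fingers close. It gives the time, the measured TCP pose, the force, the opening and the grip force at its end, in the units of the state.
- readout.get_obs(): the state, without advancing time (a new reading comes with each control period).
- cams.grab_frame(name): name is "scene" or "top" or "wrist"; returns the picture (480x640x3 uint8, red, green, blue); there is no depth.
- cams.calibration(name): a dict with "fovy" (degrees; the focal length in pixels is half the picture's height over the tangent of half this angle, whatever the lens; pixels are square), "cx", "cy" (the principal point, pixels), "pose" (4x4, takes a point from camera to world coordinates). Camera axes: x right, y up, looking along -z (the intrinsics and any distortion apply to the point x, -y, -z); pixel columns grow to the right and rows downward; lengths in mm; the calibration is good to about 2 mm. A picture is of the moment at which its call begins: read the wrist's pose just before it. calibration takes no time and is no camera call; for the wrist camera it gives the pose at the moment of the call.
- job.hand_in(): hands the job in; it is judged then, once.
The state is a dict: "time": time; "joints": joint angles; "joint_velocities": joint speeds; "effort": joint torques, N m; "position": TCP position; "ee_rot": TCP orientation; "ft_force": force on the tool from outside, world axes, zero at the start; "wrist_torque": the same for the moment, N m; "grip_width": finger opening in mm; "finger_force": force on a finger pad.
Only numpy, scipy, OpenCV 4.12 (cv2) and the standard library are available. Lean on these libraries where they do the work, as an engineer would, in place of code of your own. Each camera call takes 0.05 s, during which the arm holds its last target. There are 200 camera calls.

TASK

Get the topping rail ready for service: of its three pan lids one is already lying back open; flip up each of the two that are still shut right over past upright, so that it lies back open by its own weight, and leave the open one open. Do it just by pushing with the fingertips: do not pinch a lid, do not lift or tip the pans out of the rail, and leave everything else on the table where it stands.

Things in the scene. Friction and masses are not known exactly. Their poses are not given: they have to be found in the camera images.
- rail: stainless topping rail: a heavy fixed open box 190 mm deep (its x), 352 mm wide (its y), 100 mm high, in which three lidded pans stand side by side. Origin at centre of underside on the table; x points away from the robot's side (front face at x = -95 mm), z up; its yaw varies.
- pan_1: pan 1, with limes: loose stainless pan 172 mm (x) by 102 mm (y) by 109 mm high, 0.9 kg, standing in one of the rail's three bays, 115 mm apart, with 6 to 7 mm of total play each way (which pan is in which bay varies). Origin at centre of underside, 6 mm above the table; axes as the rail's. The rear 96 mm of its top is a fixed cover; the front part of the top is the flip lid.
- lid_1 (a joint): opening angle of pan 1's flip lid, rad: 0 = shut and level, grows as the front edge swings up and over away from the robot, 1.57 = upright, stop at 1.95. No spring or catch, little friction: left alone it falls shut below about 1.57 and falls back to the stop beyond it. Starts shut.
- lip_1 (a point): middle of the lower front edge of lid 1, 112 mm from the hinge line; moves with the lid, x and y of its frame lie in the underside of the lid. The lid is a flat plate 104 mm wide and 9 mm thick, about 0.17 kg; shut, its underside is 116 mm above the table and its front edge juts 27 mm out beyond the rail's front face as a lip, with free space under it; 11 mm gaps between neighbouring lids
- outer_1: outer (upper) skin of lid 1, 103 x 104 x 4 mm; its front edge is 4 mm short of the inner skin's; origin at the middle of the hinge line; x points from the lip to the hinge, z out of the upper face
- inner_1: inner (under) skin of lid 1, 107 x 104 x 5 mm; origin at the middle of the hinge line, which runs along the pan's y in the plane of the lid's underside, 10 mm in front (-x) of the pan's centre and 116 mm above the table; x points from the lip to the hinge
- pan_2: pan 2, with radishes: loose stainless pan 172 mm (x) by 102 mm (y) by 109 mm high, 0.9 kg, standing in one of the rail's three bays, 115 mm apart, with 6 to 7 mm of total play each way (which pan is in which bay varies). Origin at centre of underside, 6 mm above the table; axes as the rail's. The rear 96 mm of its top is a fixed cover; the front part of the top is the flip lid.
- lid_2 (a joint): opening angle of pan 2's flip lid, rad: 0 = shut and level, grows as the front edge swings up and over away from the robot, 1.57 = upright, stop at 1.95. No spring or catch, little friction: left alone it falls shut below about 1.57 and falls back to the stop beyond it. Starts shut.
- lip_2 (a point): middle of the lower front edge of lid 2, 112 mm from the hinge line; moves with the lid, x and y of its frame lie in the underside of the lid. The lid is a flat plate 104 mm wide and 9 mm thick, about 0.17 kg; shut, its underside is 116 mm above the table and its front edge juts 27 mm out beyond the rail's front face as a lip, with free space under it; 11 mm gaps between neighbouring lids
- outer_2: outer (upper) skin of lid 2, 103 x 104 x 4 mm; its front edge is 4 mm short of the inner skin's; origin at the middle of the hinge line; x points from the lip to the hinge, z out of the upper face
- inner_2: inner (under) skin of lid 2, 107 x 104 x 5 mm; origin at the middle of the hinge line, which runs along the pan's y in the plane of the lid's underside, 10 mm in front (-x) of the pan's centre and 116 mm above the table; x points from the lip to the hinge
- pan_3: pan 3, with green chillies: loose stainless pan 172 mm (x) by 102 mm (y) by 109 mm high, 0.9 kg, standing in one of the rail's three bays, 115 mm apart, with 6 to 7 mm of total play each way (which pan is in which bay varies). Origin at centre of underside, 6 mm above the table; axes as the rail's. The rear 96 mm of its top is a fixed cover; the front part of the top is the flip lid.
- lid_3 (a joint): opening angle of pan 3's flip lid, rad: 0 = shut and level, grows as the front edge swings up and over away from the robot, 1.57 = upright, stop at 1.95. No spring or catch, little friction: left alone it falls shut below about 1.57 and falls back to the stop beyond it. Starts open, lying back at its stop.
- lip_3 (a point): middle of the lower front edge of lid 3, 112 mm from the hinge line; moves with the lid, x and y of its frame lie in the underside of the lid. The lid is a flat plate 104 mm wide and 9 mm thick, about 0.17 kg; shut, its underside is 116 mm above the table and its front edge juts 27 mm out beyond the rail's front face as a lip, with free space under it; 11 mm gaps between neighbouring lids
- outer_3: outer (upper) skin of lid 3, 103 x 104 x 4 mm; its front edge is 4 mm short of the inner skin's; origin at the middle of the hinge line; x points from the lip to the hinge, z out of the upper face
- inner_3: inner (under) skin of lid 3, 107 x 104 x 5 mm; origin at the middle of the hinge line, which runs along the pan's y in the plane of the lid's underside, 10 mm in front (-x) of the pan's centre and 116 mm above the table; x points from the lip to the hinge
- taco_rack: empty W-shaped stainless taco rack, 148 x 100 mm, 50 mm high, in front of the topping rail; origin at centre of underside; loose, 0.25 kg
- beer: brown beer bottle, 60 mm across, 225 mm high; origin at centre of underside; loose
- tall_glass: tall empty glass, 72 mm across, 150 mm high; origin at centre of underside; loose
- tumbler: empty tumbler, 80 mm across, 95 mm high; origin at centre of underside; loose
- salt: steel salt shaker, 44 mm across, 78 mm high, standing near the right end (seen from the robot) of the topping rail; origin at centre of underside; loose
- lime: half a lime, cut face down, 52 mm across, 32 mm high, lying in front of the topping rail; origin at centre of underside; loose
- squeeze: clear squeeze bottle with a nozzle, 60 mm across, 165 mm high, standing near the front left corner of the topping rail; origin at centre of underside; loose
- plate: white plate, 200 mm across, 20 mm high; origin at centre of underside; loose

How it is judged:
By the outcome, as a careful person would: the job done as asked, in the order asked, and still so for the second after the job is handed in, with the robot touching nothing.
It also fails if it takes over 54 s, if anything falls off the work surface, if the arm or the gripper's body presses on something with over 40 N, if the wrist force passes 120 N, or if a joint passes its speed limit or range.

## Working session

There is one attempt and no reset: what is moved stays moved. The work goes in short steps, Python scripts to look and compute and a tool call to move; the robot and the scene stay as the last step left them, time stands still between calls to the robot, and variables do not carry over. Pictures are saved under pics/ and viewed, at most 10 in all, crops included, and the job is handed in when it is done.

Besides the shell and the picture viewer there is one more tool, called after "Request:" as name(argument=value, ...) on one line, values as JSON. jog_arm: Moves the arm, as the interface text tells. Its arguments: {"type":"object","properties":{"motion":{"type":"array","items":{"type":"array","items":{"type":"number"}}},"force":{"type":"number"}},"required":["motion"]}

```bash
mkdir -p pics
python3 - <<'E'
from workcell import readout,cams
import cv2,numpy as np
print(readout.get_obs())
for n in ("scene","top"):
    f=cams.grab_frame(n); cv2.imwrite(f"pics/{n}0.png",f[:,:,::-1])
    c=cams.calibration(n); print(n,{k:(v if k!='pose' else np.round(v,3).tolist()) for k,v in c.items()})
E
```

```text
{'time': 0.0, 'joints': array([-70.94150982,  30.77800085,  -0.25322644,  88.17197797,
         0.15146134,  61.15190628,  -4.08078662]), 'joint_velocities': array([ 0.06545504, -0.08547626, -0.00747911,  0.05111123, -0.03104871,
        0.03746364,  0.01924831]), 'effort': array([ 1.42763483e-04, -5.83425057e+01,  1.04840532e+00, -2.59107685e+01,
        1.22222267e-02,  9.50294954e-03, -1.18821569e-05]), 'position': array([252.21357273, 598.37392758, 230.39888236]), 'ee_rot': array([-1.79898910e+02,  1.01762299e-02,  1.57151605e+02]), 'ft_force': array([-0.34339444, -0.08405753,  0.27579244]), 'wrist_torque': array([ 0.02850884, -0.00807223, -0.03420361]), 'finger_force': 0.0, 'grip_width': 85.3651496481122}
scene {'fovy': 45.516399350683734, 'cx': 319.04329029519033, 'cy': 237.7332879742376, 'pose': [[0.847, -0.416, 0.33, 1035.873], [0.531, 0.65, -0.544, -819.588], [0.012, 0.637, 0.771, 1264.106], [0.0, 0.0, 0.0, 1.0]]}
top {'fovy': 42.50579814715008, 'cx': 322.6898913880873, 'cy': 237.74213892316882, 'pose': [[-0.008, 0.995, -0.095, 330.024], [-1.0, -0.007, 0.005, 10.349], [0.004, 0.095, 0.995, 2132.809], [0.0, 0.0, 0.0, 1.0]]}
```

View pics/scene0.png

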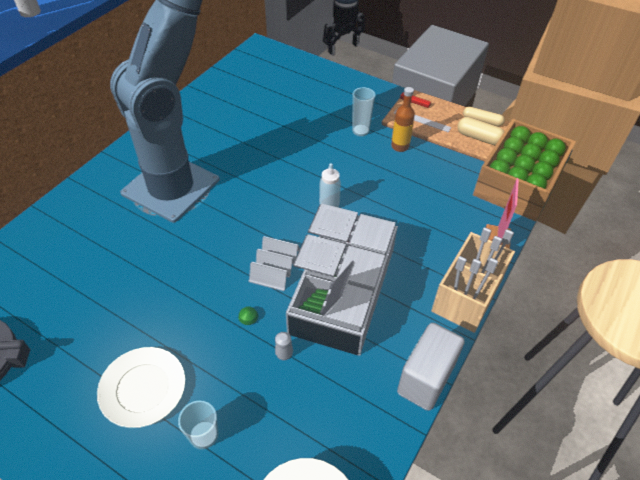

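View pics/top0.png

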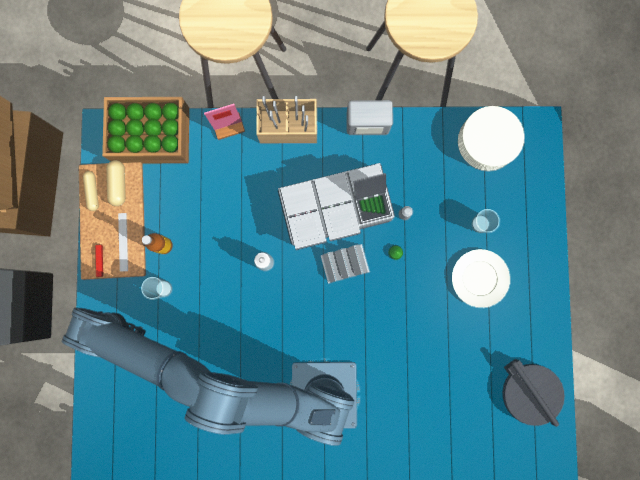

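The right-hand lid (top px 370,188) is open. The left (305,215) and middle (337,205) ones are shut. I'll crop in on them for corner points.

```bash
cat > h.py <<'E'
from workcell import readout,cams
import cv2,numpy as np
def ray(n,u,v,z,c=None):
    c=c or cams.calibration(n); f=240/np.tan(np.radians(c['fovy']/2)); T=np.array(c['pose'])
    d=T[:3,:3]@np.array([(u-c['cx'])/f,-(v-c['cy'])/f,-1]); p=T[:3,3]
    return p+d*(z-p[2])/d[2]
def proj(n,P):
    c=cams.calibration(n); f=240/np.tan(np.radians(c['fovy']/2)); T=np.array(c['pose'])
    q=T[:3,:3].T@(np.array(P)-T[:3,3]); return np.array([c['cx']+f*q[0]/-q[2], c['cy']-f*q[1]/-q[2]])
E
python3 - <<'E'
import cv2
a=cv2.imread('pics/top0.png')[155:275,250:410]; b=cv2.imread('pics/scene0.png')[195:355,240:410]
cv2.imwrite('pics/c1.png',cv2.resize(a,None,fx=5,fy=5,interpolation=cv2.INTER_CUBIC))
E
```

```text
(no output)
```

View pics/c1.png

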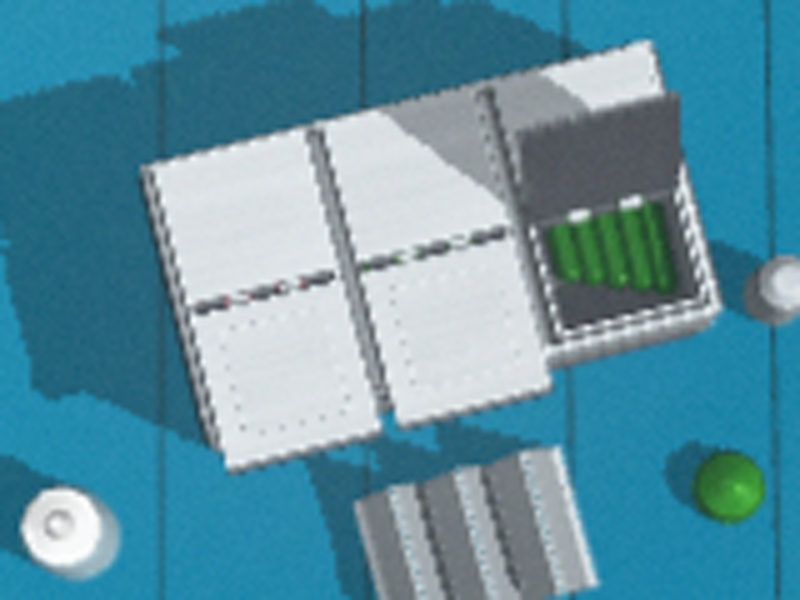

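Crop: left lid's front corners are at (228,470) and (381,432), the middle lid's at (396,425) and (550,385). The rail's rear corners are at (145,168) and (652,42). I'll convert these to world positions.

Run:
```python
from h import *
P={}
for k,(u,v) in dict(Lfl=(228,468),Lfr=(381,431),Mfl=(396,425),Mfr=(550,386),Lhl=(195,308),Lhr=(333,273),RL=(145,168),RR=(652,42)).items():
    P[k]=ray('top',250+(u+.5)/5-.5,155+(v+.5)/5-.5,121); print(k,P[k].round(1))
d=P['Lfl']-P['Mfr']; print(np.linalg.norm(d),np.linalg.norm(P['Lfl']-P['Lfr']),np.linalg.norm(P['Mfl']-P['Mfr']))
yaw=np.degrees(np.arctan2(-d[0],d[1])); print('rail yaw',yaw)
d=P['RL']-P['RR'];print(np.linalg.norm(d),np.degrees(np.arctan2(-d[0],d[1])))
for a in 'LM':
    m=(P[a+'fl']+P[a+'fr'])/2; print(a,m.round(1),proj('scene',m),[proj('scene',P[a+x]).round(0) for x in('fl','fr')])
print('gap px squeeze top', ray('top',263,260,165), 'rack',ray('top',345,264,40))
```

```text
Lfl [488.2  91.2 121. ]
Lfr [511.8  -9.1 121. ]
Mfl [515.7 -18.9 121. ]
Mfr [ 540.6 -120.1  121. ]
Lhl [593.8 112.5 121. ]
Lhr [616.4  21.7 121. ]
RL [687.2 145.3 121. ]
RR [ 769.4 -190.8  121. ]
217.7000129433844 102.96841810611794 104.24185087183089
rail yaw 13.92685539266808
345.9877584968391 13.751460341253383
L [500.   41.1 121. ] [314.99702081 217.49037905] [array([321., 204.]), array([309., 231.])]
M [528.2 -69.5 121. ] [301.12929517 249.31224681] [array([308., 234.]), array([294., 265.])]
gap px squeeze top [447.76253623 192.27385006 165.        ] rack [439.6088711  -74.36297263  40.        ]
```

Checks out: lid widths 103 and 104 mm against the 104 given, and the corners reproject onto the scene view. Rail yaw is 13.9°. First I'll turn to tool x = −rail x with the fingers shut, then travel.

Request:
jog_arm(motion=[[1, 0, 0, 0, -0.16], [1, 0, 0, 0, -0.16], [1, 0, 0, 0, -0.16], [1, 0, 0, 0, -0.16], [1, 0, 0, 0, 0]], force=40)

```text
time: 0.72
position: [252.4, 598.6, 230.8]
ee_rot: [-180.0, -0.0, -166.3]
ft_force: [-0.5, -0.0, 0.2]
grip_width: -0.1
finger_force: 0.0
```

Request:
jog_arm(motion=[[1, -6, -50, 0, 0], [1, -6, -50, 0, 0], [1, -6, -50, 0, 0], [1, -6, -50, 0, 0], [1, -6, -50, 0, 0]])

```text
time: 1.35
position: [341.7, 361.7, 231.3]
ee_rot: [180.0, 0.0, -166.4]
ft_force: [1.3, -0.5, 0.2]
grip_width: -0.2
finger_force: 0.0
```

Request:
jog_arm(motion=[[1, -4, -50, 0, 0], [1, -4, -50, 0, 0], [1, -4, -50, 0, 0], [1, -4, -50, 0, 0], [1, -4, -50, 0, 0]])

```text
time: 1.98
position: [420.7, 123.9, 231.5]
ee_rot: [180.0, 0.0, -166.4]
ft_force: [0.8, 0.5, -0.3]
grip_width: 0.0
finger_force: 0.0
```

Request:
jog_arm(motion=[[1, -3, -50, 30, 0], [1, -3, -35, 30, 0], [1, 0, 0, 0, 0], [1, 0, 0, 0, 0]])

```text
time: 2.48
position: [446.6, 45.1, 171.6]
ee_rot: [180.0, 0.0, -166.3]
ft_force: [-0.5, -0.5, 0.0]
grip_width: -0.2
finger_force: 0.0
```

Run:
```python
from h import *
print(readout.get_obs()['position'])
f=cams.grab_frame('wrist'); cv2.imwrite('pics/w1.png',f[:,:,::-1])
c=cams.calibration('wrist')
for P in ([500,41,121],[488,91,121],[512,-9,121],[528,-69.5,121]): print(proj('wrist',P).round(0))
```

```text
[446.590753    45.08061475 171.57225419]
[289. 360.]
[389. 361.]
[189. 359.]
[ 69. 361.]
```

View pics/w1.png

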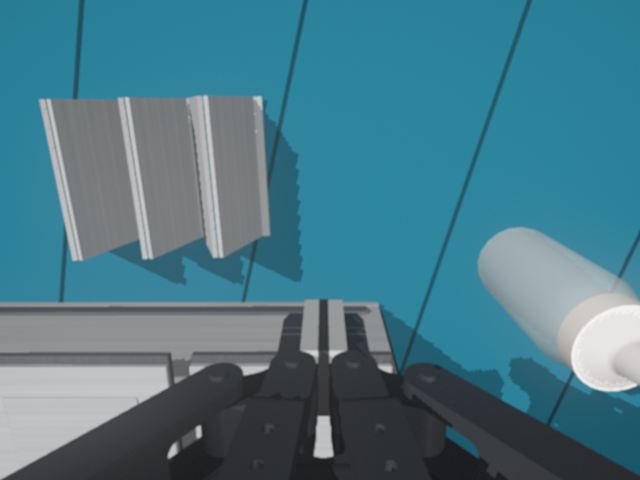

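The fingertips show at (323,300). The lid front edge is at row ~353 and the lid gap at column ~178, matching the prediction. Next I'll centre on the left lid, lower the tips to just below its lip, then approach gently.

Request:
jog_arm(motion=[[1, 0, -16, 35, 0], [1, 0, 0, 30, 0], [1, -15, 0, 0, 0], [1, -15, 0, 0, 0], [1, -3, 0, 0, 0]])

```text
time: 3.15
position: [484.9, 37.8, 107.7]
ee_rot: [-180.0, 0.2, -166.1]
ft_force: [-0.3, 0.4, 0.6]
grip_width: 0.3
finger_force: 0.0
```

Request:
jog_arm(motion=[[1, -3, 0, 0, 0], [1, -3, 0, 0, 0], [1, -3, 0, 0, 0], [1, 0, 0, 0, 0]])

```text
time: 3.65
position: [487.7, 37.9, 105.9]
ee_rot: [180.0, -0.4, -166.2]
ft_force: [-8.5, -2.1, 5.1]
grip_width: -0.1
finger_force: 4.3
```

Request:
jog_arm(motion=[[1, -5, 0, 0, 0], [1, -2, 0, -6, 0], [1, -1, 0, -6, 0], [1, -1, 0, -6, 0], [1, 0, 0, 0, 0]])

```text
time: 4.28
position: [489.8, 38.7, 121.8]
ee_rot: [179.9, -1.2, -166.2]
ft_force: [-19.0, -3.0, 2.3]
grip_width: 0.3
finger_force: 9.9
```

Run:
```python
from h import *
f=cams.grab_frame('scene'); cv2.imwrite('pics/s2.png',cv2.resize(f[185:305,240:400,::-1],None,fx=5,fy=5,interpolation=cv2.INTER_CUBIC))
print(readout.get_obs()['ft_force'],readout.get_obs()['position'])
```

```text
[-18.55005628  -4.10987085   1.87041686] [489.7556021   38.68353359 121.60917649]
```

View pics/s2.png

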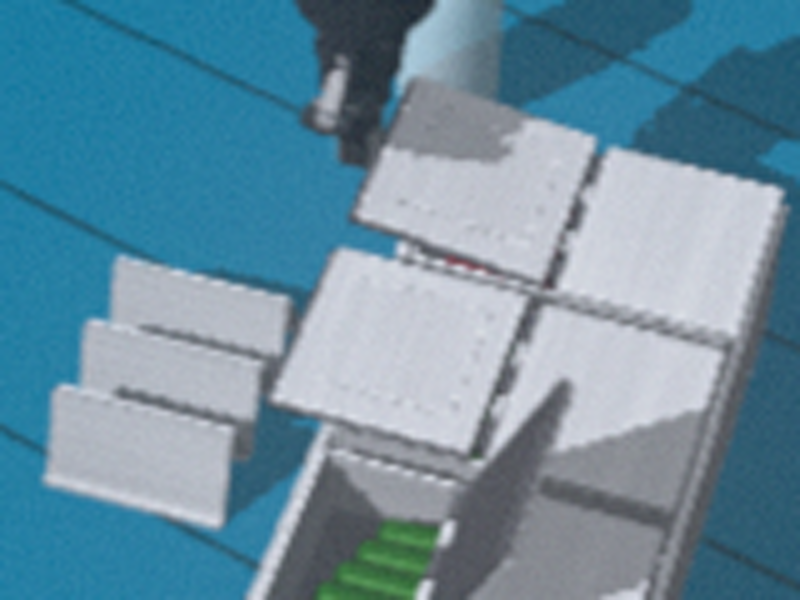

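The left lid is rising by friction: contents show under it at (470,265). I'll carry on along the arc.

Request:
jog_arm(motion=[[1, -1, 0, -8, 0], [1, -2, 0, -8, 0], [1, -3, 0, -8, 0], [1, -4, 0, -8, 0], [1, -5, 0, -8, 0]])

```text
time: 4.95
position: [504.4, 42.2, 162.3]
ee_rot: [179.9, -1.2, -166.2]
ft_force: [-24.4, -4.3, 14.2]
grip_width: -0.0
finger_force: 12.6
```

Request:
jog_arm(motion=[[1, -6, 0, -8, 0], [1, -7, 0, -8, 0], [1, -8, 0, -8, 0], [1, -9, 0, -7, 0], [1, -9, 0, -6, 0]])

```text
time: 5.58
position: [553.4, 54.2, 201.9]
ee_rot: [-180.0, 0.1, -166.2]
ft_force: [0.6, -0.3, 0.4]
grip_width: -0.2
finger_force: 0.1
```

Run:
```python
from h import *
f=cams.grab_frame('scene'); cv2.imwrite('pics/s3.png',cv2.resize(f[165:305,240:410,::-1],None,fx=4,fy=4,interpolation=cv2.INTER_CUBIC))
```

```text
(no output)
```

View pics/s3.png

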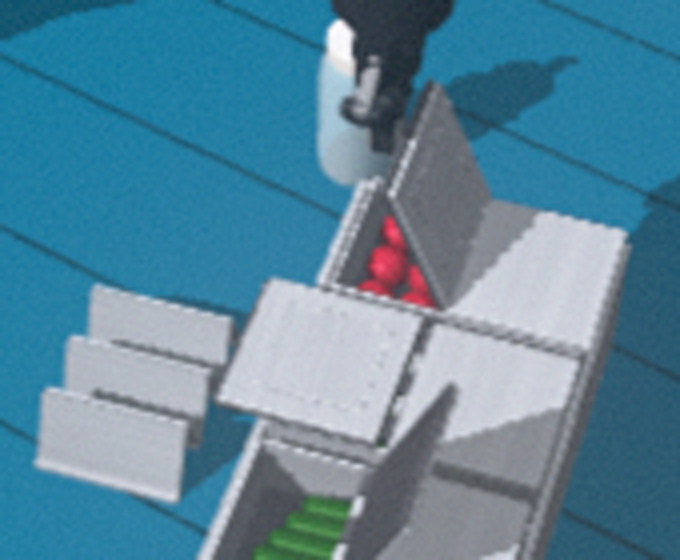

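Left lid is now at about 65°. I'll push it on past upright.

Request:
jog_arm(motion=[[1, -10, 0, -2, 0], [1, -10, 0, -1, 0], [1, -10, 0, 0, 0], [1, -10, 0, 0, 0], [1, -10, 0, 0, 0]])

```text
time: 6.25
position: [601.5, 66.0, 204.1]
ee_rot: [-180.0, -0.0, -166.2]
ft_force: [0.8, -0.2, 0.1]
grip_width: -0.1
finger_force: 0.0
```

Request:
jog_arm(motion=[[1, -8, 0, 0, 0], [1, -7, 0, 0, 0], [1, -6, 0, 0, 0], [1, -5, 0, 0, 0], [1, 0, 0, 0, 0]])

```text
time: 6.88
position: [626.3, 72.1, 204.3]
ee_rot: [180.0, 0.0, -166.2]
ft_force: [0.3, -0.2, -0.3]
grip_width: 0.4
finger_force: 0.0
```

Request:
jog_arm(motion=[[1, 40, 0, 0, 0], [1, 45, 0, 0, 0], [1, 45, 0, 0, 0], [1, 35, -35, 0, 0], [1, 5, -50, 0, 0]])

```text
time: 7.5
position: [479.0, -51.2, 204.5]
ee_rot: [179.9, -0.0, -166.0]
ft_force: [1.7, 0.7, 0.1]
grip_width: -0.1
finger_force: 0.0
```

Request:
jog_arm(motion=[[1, 0, -29, 0, 0], [1, 0, 0, 45, 0], [1, 0, 0, 45, 0], [1, 0, 0, 8, 0], [1, 0, 0, 0, 0]])

```text
time: 8.12
position: [488.5, -79.4, 106.9]
ee_rot: [-180.0, 0.0, -166.2]
ft_force: [0.1, 0.1, -0.5]
grip_width: -0.1
finger_force: 0.0
```

Run:
```python
from h import *
f=cams.grab_frame('scene'); cv2.imwrite('pics/s4.png',cv2.resize(f[165:305,240:410,::-1],None,fx=4,fy=4,interpolation=cv2.INTER_CUBIC))
```

```text
(no output)
```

View pics/s4.png

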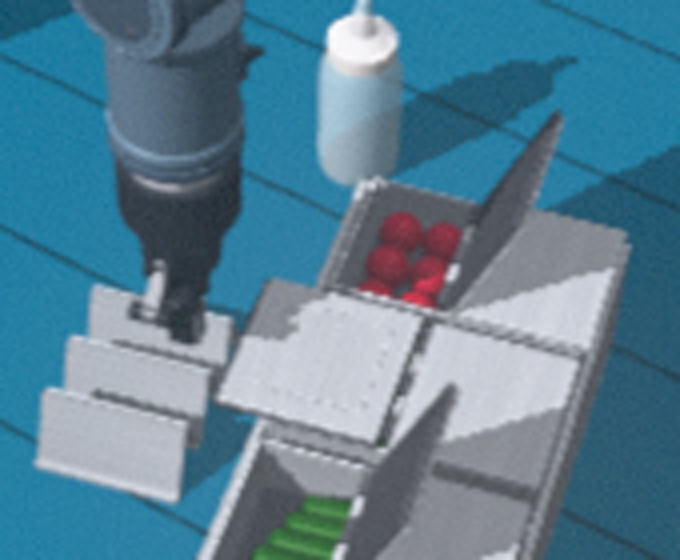

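The left lid lies back open and the fingertips stand in front of the middle lid's lip. Now the same push on this one.

Request:
jog_arm(motion=[[1, -12, 0, 0, 0], [1, -8, 0, 0, 0], [1, -4, 0, 0, 0], [1, -4, 0, 0, 0], [1, 0, 0, 0, 0]])

```text
time: 8.8
position: [513.0, -73.2, 105.8]
ee_rot: [179.9, -0.3, -166.2]
ft_force: [-6.1, -1.2, 4.4]
grip_width: 0.0
finger_force: 3.2
```

Request:
jog_arm(motion=[[1, -4, 0, 0, 0], [1, -4, 0, 0, 0], [1, -3, 0, 0, 0], [1, 0, 0, 0, 0]])

```text
time: 9.3
position: [515.7, -72.6, 104.4]
ee_rot: [179.8, -1.2, -166.3]
ft_force: [-24.9, -5.7, 17.9]
grip_width: -0.2
finger_force: 12.9
```

Request:
jog_arm(motion=[[1, 0, 0, -6, 0], [1, -1, 0, -6, 0], [1, -1, 0, -6, 0], [1, -1, 0, -8, 0], [1, -2, 0, -8, 0]])

```text
time: 9.93
position: [520.9, -71.2, 137.5]
ee_rot: [179.8, -1.2, -166.3]
ft_force: [-19.5, -5.0, 4.6]
grip_width: -0.0
finger_force: 10.3
```

Request:
jog_arm(motion=[[1, -3, 0, -8, 0], [1, -4, 0, -8, 0], [1, -5, 0, -8, 0], [1, -6, 0, -8, 0], [1, -7, 0, -8, 0]])

```text
time: 10.55
position: [549.1, -64.9, 179.3]
ee_rot: [179.9, -0.7, -166.3]
ft_force: [-2.3, -0.7, 3.1]
grip_width: 0.1
finger_force: 1.7
```

Run:
```python
from h import *
f=cams.grab_frame('scene'); cv2.imwrite('pics/s5.png',cv2.resize(f[165:305,240:410,::-1],None,fx=4,fy=4,interpolation=cv2.INTER_CUBIC))
```

```text
(no output)
```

View pics/s5.png

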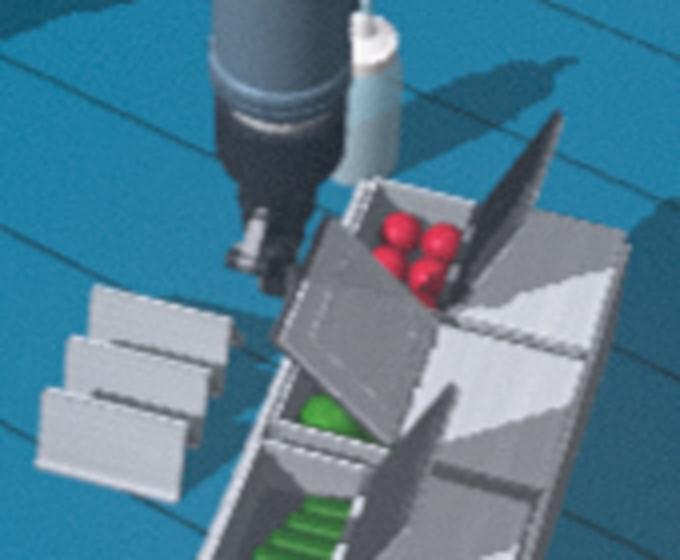

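The middle lid is at about 45° (limes visible). I'll take it on over.

Request:
jog_arm(motion=[[1, -8, 0, -8, 0], [1, -9, 0, -7, 0], [1, -9, 0, -6, 0], [1, -10, 0, -3, 0], [1, -10, 0, -1, 0]])

```text
time: 11.22
position: [600.9, -51.5, 205.5]
ee_rot: [-180.0, 0.0, -166.2]
ft_force: [0.2, -0.7, 0.7]
grip_width: -0.2
finger_force: 0.1
```

Request:
jog_arm(motion=[[1, -10, 0, 0, 0], [1, -10, 0, 0, 0], [1, -10, 0, 0, 0], [1, -9, 0, 0, 0], [1, -8, 0, 0, 0]])

```text
time: 11.85
position: [646.1, -40.4, 205.2]
ee_rot: [-180.0, -0.0, -166.2]
ft_force: [0.1, 0.9, -0.3]
grip_width: -0.2
finger_force: 0.0
```

Request:
jog_arm(motion=[[1, -7, 0, 0, 0], [1, -4, 0, 0, 0], [1, 0, 0, 0, 0], [1, 0, 0, 0, 0]])

```text
time: 12.35
position: [656.1, -38.2, 205.3]
ee_rot: [-180.0, -0.0, -166.2]
ft_force: [-0.3, -0.3, -1.3]
grip_width: 0.1
finger_force: 0.0
```

Request:
jog_arm(motion=[[1, 30, 0, 0, 0], [1, 45, 0, 0, 0], [1, 45, 0, 0, 0], [1, 45, 0, 0, 0], [1, 20, 0, 0, 0]])

```text
time: 12.98
position: [473.9, -83.1, 205.4]
ee_rot: [180.0, -0.1, -166.3]
ft_force: [-0.1, -0.1, 0.0]
grip_width: -0.1
finger_force: 0.0
```

Request:
jog_arm(motion=[[1, 0, 0, -30, 0], [1, 0, 0, 0, 0], [1, 0, 0, 0, 0], [1, 0, 0, 0, 0]])

```text
time: 13.48
position: [476.2, -82.0, 234.6]
ee_rot: [180.0, -0.1, -166.2]
ft_force: [0.8, 0.8, 0.8]
grip_width: -0.3
finger_force: 0.0
```

Run:
```python
from h import *
f=cams.grab_frame('scene'); cv2.imwrite('pics/s6.png',cv2.resize(f[145:365,220:420,::-1],None,fx=2.7,fy=2.7,interpolation=cv2.INTER_CUBIC))
```

```text
(no output)
```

View pics/s6.png

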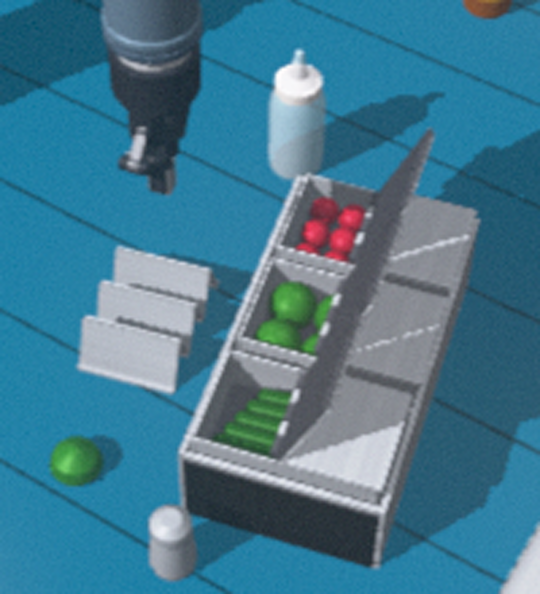

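All three lids lie back in one line, the pans are seated, and nothing else has moved. The robot is clear of everything.

```bash
python3 -c "from workcell import job; print(job.hand_in())"
```

```text
the job is handed in; nothing more can be done
None
```

I pushed both shut lids up and over with the fingertips; in the last picture all three lie back open, the pans sit in the rail, and nothing around it has moved. I handed the job in at about 13.5 s.

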